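Lock out the lathe isolator with a snap hook

TASK

Lock out the lathe: first swing the isolator's black-knobbed lever fully over to off (away from the robot, towards the switch box), then clip the red-handled snap hook onto the front upright bar (the one nearer the robot) of the yellow steel eye on the isolator's base by pressing its sprung gate against the bar until the bar passes into the hook and the gate springs shut. Let go and leave the hook lying flat on the isolator's base, clipped around the bar with its gate closed and the lever still off; leave the chuck key, the turned spindle and the square blank where they are.

Things in the scene. Friction and masses are not known exactly. Their poses are not given: they have to be found in the camera images.
- isolator: Grey lathe isolator, fixed to the bench. Origin on the bench under the middle of its base; +x from its front (robot side) to its back, +y to its left. Base 270 (x) x 280 (y) x 30 mm; its flat top is the ledge. Switch box on the ledge behind the lever: x 75 to 135, y -140 to -20, top at z = 95 mm (red stop button to 118). Lever at y = -85 mm, yellow eye at y = +55 mm.
- eye (a point): Point on the axis of the front upright bar of the eye, 20 mm above the ledge; isolator frame (-10, 55, 50) mm, same axes. The eye is a closed staple of yellow steel rod 10 mm thick: front bar from the ledge up to z = 98 mm (isolator frame), level along +x for 85 mm, then the rear bar down to the ledge again. The hook goes on the front bar, from the robot side.
- lever (a joint): Isolator lever, rad: 0 = on, leaning 0.5 rad to isolator -x (robot side); 1.0 = off, at its stop, leaning 0.5 rad to +x (switch box). Pivot axis along isolator y at (0, -85, 52) mm. Steel rod 10 mm thick, on a black block 70 x 50 mm, 25 mm high on the ledge. Friction 0.06 N m (about 1 N at the ball); it stays where it is left.
- lever_tip (a point): Centre of the black ball, 26 mm across, on the lever's end, 80 mm from its pivot.
- hook: Loose snap hook, 167 mm long, 60 wide, about 0.2 kg, flat on the bench. Origin on its underside, in the handle; +x to its mouth, z up. Red handle x -45 to 30, 30 wide, 24 high (mm). Steel fork 12 high, level with the handle's underside: cross piece x 28 to 46, two arms at y = +-20 to +-30 out to x = 122. Space inside: 40 wide, x 46 to 105 with the gate shut.
- grip (a point): Middle of the red handle, at hook (-5, 0, 15) mm; grasp across hook y, 30 mm wide.
- mouth (a point): Middle of the hook's mouth, where the shut gate lies, at hook (109, 0, 6) mm.
- gate (a joint): Brass spring gate across the mouth, rad: 0 = shut on its stop (cannot swing outward), up to 1.3 = swung into the hook. 7 mm thick, 9 mm high, hinged on the +y arm, reaching 39.5 mm across to the -y arm. Spring 0.12 N m/rad with 0.048 N m preload: about 2.5 N at its middle to start it, about 5 to 8 N to pass the bar.
- chuck_key: Dark steel T-shaped chuck key, 123 x 90 x 18 mm, loose on the bench; leave it.
- spindle: Turned wooden spindle standing on end, 150 mm tall, base 56 mm; leave it.
- blank: Square wooden blank 200 x 45 x 45 mm lying on the bench; leave it.
- gate_hinge (a point): Hinge pin of the gate on the +y arm, at hook (109, 20.5, 6.5) mm. Pressed straight along hook +x with the bar near the middle of the mouth, the gate swings in, lets the bar go and springs shut behind it once the bar's axis is some 70 mm (hook x) from the hook's origin; pressing on to 57 mm is safe and leaves room before the cross piece.
Things that resemble listed ones, but are neither listed nor needed, are in the scene too. Leave any purple look-alike of the hook alone.

How it is judged (in metres and radians):
On the way, in this order (a step that is already met when the one before it is completed fails the run):
1. the lever is swung over to off, the hook not yet on the eye (value of joint lever above 0.88 rad and horizontal distance between eye and mouth above 0.06 m), for 0.2 s.
2. the hook's gate has let the bar in and is shut behind it (value of joint gate below 0.15 rad and x of eye in the frame of hook between 0.042 and 0.106 m and y of eye in the frame of hook between -0.024 and 0.024 m and z of eye in the frame of hook between -0.03 and 0.05 m), for 0.2 s.
At the end, for the whole second after the job is handed in: The lever is within 0.12 rad of its off stop; the front bar of the eye stands inside the hook's fork (between its arms, behind the gate), the gate is shut to within 0.15 rad; the hook is released and at rest on the ledge, flat to within 0.12 rad, its handle's middle 35 to 55 mm above the bench (value of joint lever above 0.88 rad and value of joint gate below 0.15 rad and x of eye in the frame of hook between 0.042 and 0.106 m and y of eye in the frame of hook between -0.024 and 0.024 m and z of grip in the frame of isolator between 0.035 and 0.055 m and angle between hook's own z axis and vertical below 0.12 rad and linear speed of hook below 0.02 m/s); the robot touches nothing.
It fails at once if the chuck key is shifted by more than 40 mm (distance of chuck_key from where it was at the start of the episode above 0.04 m).
It fails at once if the spindle is shifted by more than 40 mm or knocked over (distance of spindle from where it was at the start of the episode above 0.04 m or angle between spindle's own z axis and vertical above 0.6 rad).
It fails at once if the blank is shifted by more than 40 mm (distance of blank from where it was at the start of the episode above 0.04 m).
It also fails if it takes over 69 s, if anything falls off the work surface, if the arm or the gripper's body presses on something with over 40 N, if the wrist force passes 120 N, or if a joint passes its speed limit or range.

ROBOT

A 7-joint arm with a two-finger parallel gripper is mounted at the origin on the work surface. World frame = base frame: x ahead of the robot, y to its left, z up, the work surface at z = 0. Lengths are in m, angles in degrees, forces in N, time in s.
With the tool pointing down it reaches from about 0.4 to 0.9 m from the base axis. Payload 5.6 kg.
Tool frame: the origin (TCP) lies at the very end of the fingers, on their centre line; the grasp point (between the pads) lies 19 mm behind it; z points along the fingers, x is the direction in which the jaws open and shut, and the axes are right-handed (so a half turn about z gives the same grasp; the last joint's range is limited). The gripper opens to 92 mm and grips with 3 to 60 N. Pads are 20 mm wide; open, the fingers measure 128 mm over their backs; the gripper's body (75 mm by 189 mm) begins 69 mm behind the grasp point.
Start: joints at [-71.448, 26.786, -0.665, 91.828, 0.344, 61.387, -3.226], TCP at [0.233, 0.607, 0.215] pointing down, gripper open.
Joint ranges: [-144.91, 144.91], [-17.63, 115.5], [-89.93, 88.59], [15.96, 139.68], [-74.01, 254.01], [8.47, 105.57], [-167.45, 167.45]. Speed limits (degrees/s): [147.25, 147.25, 180, 180, 180, 180, 180].

INTERFACE

Orientations are given as a 3x3 rotation matrix whose columns are the frame's x, y, z axes.
In Python, from rig import sensors, cams, env gives the robot as it stands.
- The arm moves only by the tool jog_arm, never from a script. Its argument "series" is a list of rows, each an object of numbers: "tx", "ty", "tz": the shift along the tool's x, y, z in m; "turn": the turn about the tool's z in degrees. A call has 1 to 10 rows; each row is the pose to reach, as a shift and turn from the pose measured when the call began, along the tool's axes at that moment; what a row does not reach only later rows make up. A row lasts 1/10 s, in which the tool goes at most 50 mm and 8.59 degrees, less where a joint would pass 70% of its speed; a pose out of reach is approached as far as the arm can. A call with a gripper value outside its range is refused whole. "jaw" is the gripper command: -1 is fully open, 1 is shut, values between are in proportion, set as the call begins (left out, the last holds). The fingers move at their own pace and stop on an object; the grip force is fixed at half the most. Time passes only in rows, so rows that repeat a pose let the fingers close. It gives the time, the measured TCP pose, the force and the opening at its end, in the units of the state.
- sensors.read_state(): the state, without advancing time (a new reading comes with each control period).
- cams.get_image(name): name is "side" or "top"; returns a dict with "img" (400x640x3 uint8, blue, green, red), "fx", "fy", "cx", "cy" (pixels), "dist" ([k1, k2, p1, p2, k3] as OpenCV has them; the pictures are not rectified), "xyz" and "rotation" of the camera in the world. Camera axes: x right, y up, looking along -z (the intrinsics and any distortion apply to the point x, -y, -z); pixel columns grow to the right and rows downward; lengths in m; the calibration is good to about 2 mm. A picture is of the moment at which its call begins. There is no depth.
- env.sign_off(): hands the job in, once; it reports no verdict.
The state is a dict: "time": time; "joints": joint angles; "joint_vel": joint speeds; "joint_efforts": joint torques, N m; "ee_pos": TCP position; "eef_rot": TCP orientation; "contact_force": force on the tool from outside, world axes, zero at the start; "moment": the same for the moment, N m; "gripper_width": opening from 0.0 (shut) to 1.0 (fully open).
Only numpy, scipy, OpenCV 4.12 (cv2) and the standard library are available. Lean on these libraries where they do the work, as an engineer would, in place of code of your own. Each camera call takes 0.05 s, during which the arm holds its last target. There are 200 camera calls.

## Working session

There is one attempt and no reset: what is moved stays moved. The work goes in short steps, Python scripts to look and compute and a tool call to move; the robot and the scene stay as the last step left them, time stands still between calls to the robot, and variables do not carry over. Pictures are saved under pics/ and viewed, about 8 in all and at most 12, crops included, and the job is handed in when it is done.

Besides the shell and the picture viewer there is one more tool, called after "Request:" in YAML: its name, and indented under it one key for each argument. jog_arm: Moves the arm, as the interface text tells. Its arguments: {"type":"object","properties":{"series":{"type":"array","items":{"type":"object","properties":{"tx":{"type":"number"},"ty":{"type":"number"},"tz":{"type":"number"},"turn":{"type":"number"}}}},"jaw":{"type":"number"}},"required":["series"]}

```bash
ls; mkdir -p pics
python3 - <<'E'
from rig import sensors, cams
import cv2,numpy as np,pickle
s=sensors.read_state();print(s['time'],s['ee_pos'],np.round(s['eef_rot'],3).tolist(),s['contact_force'],s['gripper_width'])
for n in('top','side'):
    d=cams.get_image(n);cv2.imwrite(f'pics/{n}0.png',d['img']);pickle.dump(d,open(f'{n}0.pkl','wb'))
    print(n,{k:np.round(v,4).tolist() for k,v in d.items() if k!='img'})
E
```

```text
pics
0.0 [0.23298623 0.60618643 0.21365662] [[0.359, 0.933, -0.0], [0.933, -0.359, -0.002], [-0.002, 0.0, -1.0]] [-0.07435147 -0.70691915  0.68458598] 0.9989196699750266
top {'fx': 414.8376, 'fy': 414.8376, 'cx': 315.9582, 'cy': 202.2192, 'dist': [0.0368, 0.0, 0.0, 0.0, 0.0], 'xyz': [0.3618, -0.0484, 1.4426], 'rotation': [[0.0077, 0.9926, -0.1215], [-1.0, 0.0081, 0.0029], [0.0038, 0.1215, 0.9926]]}
side {'fx': 480.6173, 'fy': 480.6173, 'cx': 319.405, 'cy': 199.4491, 'dist': [-0.058, 0.0, 0.0, 0.0, 0.0], 'xyz': [0.1694, -1.0451, 1.3784], 'rotation': [[0.9482, 0.235, -0.214], [-0.3176, 0.7251, -0.611], [0.0116, 0.6473, 0.7621]]}
```

View pics/top0.png

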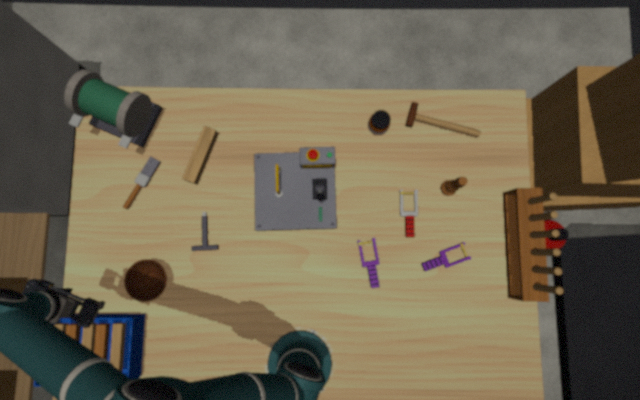

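View pics/side0.png

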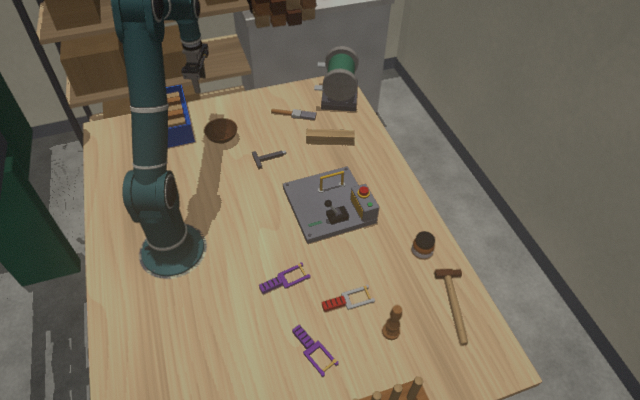

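The top view shows three possible hooks: red at (408,213), and purple look-alikes at (370,262) and (447,257). The red one matches the description. The isolator is at (295,190), with its eye at (278,180) and its lever at (320,188). The spindle at (453,186) is close to the hook's right side. Next I'll take close crops.

```bash
cat > h.py <<'E'
import numpy as np,cv2,pickle
def load(n):return pickle.load(open(n,'rb'))
def proj(d,P):
    R=np.array(d['rotation']);c=(np.atleast_2d(P)-d['xyz'])@R*[1,-1,-1]
    K=np.array([[d['fx'],0,d['cx']],[0,d['fy'],d['cy']],[0,0,1]])
    return cv2.projectPoints(c.reshape(-1,1,3),np.zeros(3),np.zeros(3),K,np.array(d['dist'],float))[0].reshape(-1,2)
def unproj(d,uv,z):
    K=np.array([[d['fx'],0,d['cx']],[0,d['fy'],d['cy']],[0,0,1]])
    n=cv2.undistortPoints(np.array(uv,float).reshape(-1,1,2),K,np.array(d['dist'],float)).reshape(-1,2)
    r=np.c_[n[:,0],-n[:,1],-np.ones(len(n))]@np.array(d['rotation']).T
    o=np.array(d['xyz']);return o+r*((z-o[2])/r[:,2])[:,None]
def crop(d,u0,v0,w,h,s):return cv2.resize(d['img'][v0:v0+h,u0:u0+w],None,fx=s,fy=s,interpolation=cv2.INTER_CUBIC)
E
python3 - <<'E'
from h import *
t=load('top0.pkl');s=load('side0.pkl')
a=crop(t,245,140,190,110,4);b=crop(s,270,155,130,70,6)[:300]
b=crop(s,270,160,190,160,4)
cv2.imwrite('pics/ct.png',a);cv2.imwrite('pics/cs.png',cv2.resize(s['img'][160:320,275:405],None,fx=4.6*.8,fy=4.6*.8,interpolation=cv2.INTER_CUBIC))
E
```

```text
(no output)
```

View pics/ct.png

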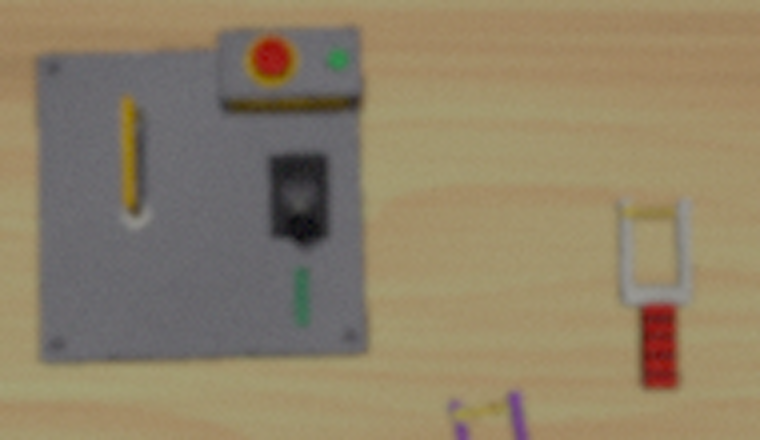

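View pics/cs.png

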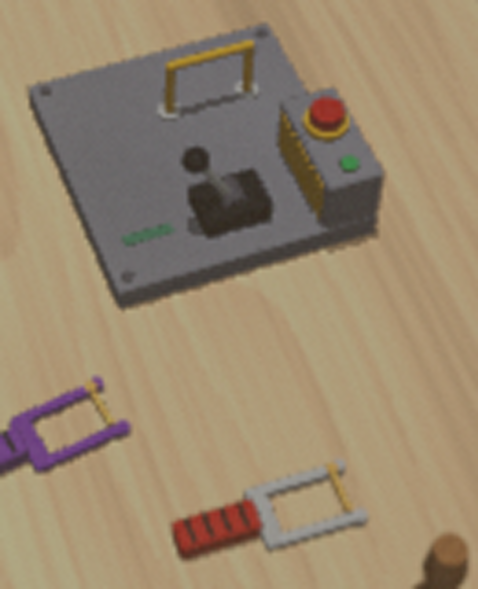

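```bash
cat > fit.py <<'E'
from h import *
from scipy.optimize import least_squares
def pose(p,q):
    c,s=np.cos(p[2]),np.sin(p[2]);q=np.array(q,float)/1000
    return np.c_[p[0]+c*q[:,0]-s*q[:,1],p[1]+s*q[:,0]+c*q[:,1],q[:,2]+(p[3] if len(p)>3 else 0)]
def fit(ds,obs,x0):
    # obs: list of (cam index, model pt mm, pixel)
    f=lambda p:np.concatenate([(proj(ds[c],pose(p,[m]))-u).ravel() for c,m,u in obs])
    r=least_squares(f,x0,loss='soft_l1');return r.x,f(r.x).reshape(-1,2)
E
python3 - <<'E'
from fit import *
ds=[load('top0.pkl'),load('side0.pkl')]
T=lambda x,y:(np.array([x,y])+.5)/4-.5+[245,140]
S=lambda x,y:(np.array([x,y])+.5)/3.68-.5+[275,160]
I=[(0,(135,140,30),T(38,58)),(0,(-135,140,30),T(42,355)),(0,(-135,-140,30),T(367,347)),(0,(-10,55,98),T(133,208)),(0,(75,55,98),T(127,99)),(0,(-38.4,-85,122.2),T(303,230)),
(1,(-135,140,30),S(30,90)),(1,(135,140,30),S(265,25)),(1,(-135,-140,30),S(120,293)),(1,(-10,55,95),S(170,68)),(1,(-10,55,30),S(170,110)),(1,(75,55,98),S(250,46)),(1,(-38.4,-85,122.2),S(196,160))]
H=[(0,(122,30,12),T(619,200)),(0,(122,-30,12),T(690,200)),(0,(28,30,12),T(622,303)),(0,(28,-30,12),T(690,303)),(0,(-45,15,24),T(643,387)),(0,(-45,-15,24),T(677,387)),
(1,(122,30,12),S(341,463)),(1,(122,-30,12),S(367,517)),(1,(28,30,12),S(246,490)),(1,(28,-30,6),S(268,549)),(1,(-45,15,24),S(174,527)),(1,(-45,-15,12),S(183,557))]
for o,x0 in((I,[.55,.05,0]),(H,[.45,-.25,0])):
    p,r=fit(ds,o,x0);print(np.round(p,4),np.degrees(p[2]));print(np.round(r,1).tolist())
    for c in(0,1):  # per camera alone
        q,_=fit(ds,[k for k in o if k[0]==c],x0);print(c,np.round(q,4))
    if o is I:
        ip=p;print('eye',pose(p,[(-10,55,50)]),'ball',pose(p,[(-38.4,-85,122.2),(38.4,-85,122.2)]))
    else:print('grip',pose(p,[(-5,0,15),(109,0,6)]))
E
```

```text
[0.5783 0.0208 0.0429] 2.4603831445372126
[[-0.8, -1.7], [-0.4, 1.8], [0.6, 0.9], [-0.8, -1.7], [0.1, 0.0], [-0.2, -1.1], [-1.1, -0.6], [0.7, -0.7], [-0.2, 0.9], [0.0, 0.7], [-0.2, 1.1], [-0.1, 0.3], [0.1, 0.8]]
0 [0.5769 0.0199 0.0411]
1 [0.5794 0.0229 0.0445]
eye [[0.56596694 0.07534878 0.05      ]] ball [[ 0.54360312 -0.06574134  0.1222    ]
 [ 0.62033232 -0.06244442  0.1222    ]]
[ 0.4654 -0.3736  0.0029] 0.16600590287293376
[[0.1, -1.1], [-0.4, -1.0], [-0.1, 0.0], [0.3, 0.1], [0.2, 0.1], [0.5, 0.1], [0.5, -0.8], [0.6, 0.2], [-0.7, -0.0], [-0.2, 0.9], [-1.1, -1.5], [-0.5, 0.4]]
0 [ 0.4646 -0.3729 -0.0065]
1 [ 0.4661 -0.3745  0.0156]
grip [[ 0.4604014  -0.37358489  0.015     ]
 [ 0.57440092 -0.37325459  0.006     ]]
```

```bash
cat >> h.py <<'E'
def go(x,y,z,a):
    from rig import sensors
    s=sensors.read_state();R=np.array(s['eef_rot']);t=R.T@(np.array([x,y,z])-s['ee_pos'])
    a0=np.degrees(np.arctan2(R[1,0],R[0,0]));print('t',s['time'],'a0',round(a0,2),'txyz',np.round(t,4),'turn',round(a0-a,2),'F',np.round(s['contact_force'],1),'tcp',np.round(s['ee_pos'],4),'tilt',np.round(R[2,:2],3))
E
python3 -c "
from h import *
print(unproj(load('top0.pkl'),[(445,190)],0),unproj(load('side0.pkl'),[(390,332)],0))
go(.47,-.065,.2,90);go(.25,.58,.2,90)"
```

```text
[[ 0.58520209 -0.50489554  0.        ]] [[ 0.59296121 -0.5128281   0.        ]]
t 0.1 a0 68.98 txyz [-0.5415  0.462   0.0147] turn -21.02 F [0.2 0.1 1.5] tcp [0.233  0.6062 0.2137] tilt [-0.002  0.   ]
t 0.1 a0 68.98 txyz [-0.0184  0.0253  0.0138] turn -21.02 F [0.2 0.1 1.5] tcp [0.233  0.6062 0.2137] tilt [-0.002  0.   ]
```

Request:
jog_arm:
  series:
    - {"tx": -0.03,"ty": 0.026,"turn": -3}
    - {"tx": -0.07,"ty": 0.06,"turn": -6}
    - {"tx": -0.105,"ty": 0.09,"turn": -9}
    - {"tx": -0.14,"ty": 0.12,"turn": -12}
    - {"tx": -0.175,"ty": 0.15,"turn": -15}
    - {"tx": -0.21,"ty": 0.18,"turn": -18}
    - {"tx": -0.245,"ty": 0.21,"turn": -21}
    - {"tx": -0.28,"ty": 0.24,"turn": -21}
    - {"tx": -0.31,"ty": 0.265,"turn": -21}
    - {"tx": -0.33,"ty": 0.282,"turn": -21}
  jaw: 1

```text
$.series[0]: bad value
```

```bash
python3 -c "
from h import *
go(.47,-.065,.2,90)"
```

```text
t 0.1 a0 68.98 txyz [-0.5415  0.462   0.0147] turn -21.02 F [0.2 0.1 1.5] tcp [0.233  0.6062 0.2137] tilt [-0.002  0.   ]
```

Request:
jog_arm:
  series:
    - {"tx": -0.03,"ty": 0.026,"tz": 0,"turn": -3}
    - {"tx": -0.07,"ty": 0.06,"tz": 0,"turn": -6}
    - {"tx": -0.105,"ty": 0.09,"tz": 0,"turn": -9}
    - {"tx": -0.14,"ty": 0.12,"tz": 0,"turn": -12}
    - {"tx": -0.175,"ty": 0.15,"tz": 0,"turn": -15}
    - {"tx": -0.21,"ty": 0.18,"tz": 0,"turn": -18}
    - {"tx": -0.245,"ty": 0.21,"tz": 0,"turn": -21}
    - {"tx": -0.28,"ty": 0.24,"tz": 0,"turn": -21}
    - {"tx": -0.31,"ty": 0.265,"tz": 0,"turn": -21}
    - {"tx": -0.33,"ty": 0.282,"tz": 0,"turn": -21}
  jaw: 1

```text
time: 1.1
ee_pos: [0.3783, 0.1941, 0.2142]
eef_rot: [[0.003, 1.0, -0.001], [1.0, -0.003, -0.002], [-0.002, -0.001, -1.0]]
contact_force: [1.0, 0.5, 0.7]
gripper_width: 0.152
```

```bash
python3 -c "
from h import *
go(.47,-.065,.2,90)"
```

```text
t 1.1 a0 89.81 txyz [-0.2588  0.0926  0.0147] turn -0.19 F [1.  0.5 0.7] tcp [0.3783 0.1941 0.2142] tilt [-0.002 -0.001]
```

Request:
jog_arm:
  series:
    - {"tx": -0.04,"ty": 0.014,"tz": 0,"turn": 0}
    - {"tx": -0.08,"ty": 0.028,"tz": 0,"turn": 0}
    - {"tx": -0.12,"ty": 0.042,"tz": 0,"turn": 0}
    - {"tx": -0.16,"ty": 0.056,"tz": 0,"turn": 0}
    - {"tx": -0.2,"ty": 0.07,"tz": 0.01,"turn": 0}
    - {"tx": -0.235,"ty": 0.08,"tz": 0.03,"turn": 0}
    - {"tx": -0.259,"ty": 0.088,"tz": 0.05,"turn": 0}
    - {"tx": -0.259,"ty": 0.09,"tz": 0.08,"turn": 0}
    - {"tx": -0.259,"ty": 0.09,"tz": 0.106,"turn": 0}
    - {"tx": -0.259,"ty": 0.09,"tz": 0.106,"turn": 0}

```text
time: 2.1
ee_pos: [0.4646, -0.0655, 0.1058]
eef_rot: [[0.004, 1.0, -0.008], [1.0, -0.004, -0.002], [-0.002, -0.008, -1.0]]
contact_force: [-0.7, -0.1, 0.9]
gripper_width: 0.003
```

```bash
python3 -c "
from h import *
go(.595,-.064,.107,90)"
```

```text
t 2.1 a0 89.77 txyz [ 0.002   0.1304 -0.0022] turn -0.23 F [-0.7 -0.1  0.9] tcp [ 0.4646 -0.0655  0.1058] tilt [-0.002 -0.008]
```

Push forward at about 0.12 m/s.

Request:
jog_arm:
  series:
    - {"tx": 0,"ty": 0.025,"tz": 0,"turn": 0}
    - {"tx": 0,"ty": 0.045,"tz": 0,"turn": 0}
    - {"tx": 0,"ty": 0.055,"tz": 0,"turn": 0}
    - {"tx": 0,"ty": 0.065,"tz": 0,"turn": 0}
    - {"tx": 0,"ty": 0.075,"tz": 0,"turn": 0}
    - {"tx": 0,"ty": 0.085,"tz": 0,"turn": 0}
    - {"tx": 0,"ty": 0.095,"tz": 0,"turn": 0}
    - {"tx": 0,"ty": 0.105,"tz": 0,"turn": 0}
    - {"tx": 0,"ty": 0.113,"tz": 0,"turn": 0}
    - {"tx": 0,"ty": 0.12,"tz": 0,"turn": 0}

```text
time: 3.1
ee_pos: [0.585, -0.0659, 0.1046]
eef_rot: [[0.004, 1.0, -0.008], [1.0, -0.004, -0.002], [-0.002, -0.008, -1.0]]
contact_force: [-1.5, 0.9, -0.8]
gripper_width: 0.008
```

Request:
jog_arm:
  series:
    - {"tx": 0,"ty": 0.003,"tz": 0,"turn": 0}
    - {"tx": 0,"ty": 0.006,"tz": 0,"turn": 0}
    - {"tx": 0,"ty": 0.008,"tz": 0,"turn": 0}
    - {"tx": 0,"ty": 0.008,"tz": 0,"turn": 0}

```text
time: 3.5
ee_pos: [0.5932, -0.0661, 0.1045]
eef_rot: [[0.004, 1.0, -0.008], [1.0, -0.004, -0.003], [-0.003, -0.008, -1.0]]
contact_force: [-1.2, 0.2, -0.0]
gripper_width: 0.008
```

Request:
jog_arm:
  series:
    - {"tx": 0,"ty": 0.003,"tz": 0,"turn": 0}
    - {"tx": 0,"ty": 0.005,"tz": 0,"turn": 0}
    - {"tx": 0,"ty": 0.005,"tz": 0,"turn": 0}

```text
time: 3.8
ee_pos: [0.5959, -0.0662, 0.1041]
eef_rot: [[0.004, 1.0, -0.013], [1.0, -0.004, -0.002], [-0.002, -0.013, -1.0]]
contact_force: [-7.8, 0.1, 2.8]
gripper_width: 0.003
```

Request:
jog_arm:
  series:
    - {"tx": 0,"ty": 0.002,"tz": 0,"turn": 0}
    - {"tx": 0,"ty": 0.003,"tz": 0,"turn": 0}
    - {"tx": 0,"ty": 0.003,"tz": 0,"turn": 0}

```text
time: 4.1
ee_pos: [0.596, -0.0662, 0.1039]
eef_rot: [[0.004, 1.0, -0.02], [1.0, -0.004, -0.001], [-0.001, -0.02, -1.0]]
contact_force: [-8.7, 0.5, 6.9]
gripper_width: 0.002
```

The force rose at TCP x = 0.596, where I predicted the stop. I'll back off, rise and head for the hook.

Request:
jog_arm:
  series:
    - {"tx": 0,"ty": -0.03,"tz": 0,"turn": 0}
    - {"tx": 0,"ty": -0.06,"tz": -0.01,"turn": 0}
    - {"tx": -0.01,"ty": -0.09,"tz": -0.04,"turn": 0}
    - {"tx": -0.04,"ty": -0.11,"tz": -0.06,"turn": 0}
    - {"tx": -0.075,"ty": -0.12,"tz": -0.06,"turn": 0}
    - {"tx": -0.115,"ty": -0.125,"tz": -0.06,"turn": 0}
    - {"tx": -0.155,"ty": -0.13,"tz": -0.06,"turn": 0}
    - {"tx": -0.195,"ty": -0.135,"tz": -0.06,"turn": 0}
    - {"tx": -0.235,"ty": -0.14,"tz": -0.06,"turn": 0}
    - {"tx": -0.26,"ty": -0.14,"tz": -0.06,"turn": 0}
  jaw: -0.5

```text
time: 5.1
ee_pos: [0.4555, -0.3293, 0.1677]
eef_rot: [[0.008, 1.0, -0.018], [1.0, -0.008, -0.003], [-0.003, -0.018, -1.0]]
contact_force: [0.1, 0.7, 0.6]
gripper_width: 0.749
```

Run:
```python
from h import *
from rig import cams,sensors
go(.46,-.3735,.06,90);go(.46,-.3735,.004,90)
d=cams.get_image('side');pickle.dump(d,open('s1.pkl','wb'))
e=cams.get_image('top');pickle.dump(e,open('t1.pkl','wb'))
a=crop(d,270,155,120,90,4);b=crop(e,245,140,95,95,4)
h=max(a.shape[0],b.shape[0]);o=np.zeros((h,a.shape[1]+b.shape[1],3),np.uint8);o[:a.shape[0],:a.shape[1]]=a;o[:b.shape[0],a.shape[1]:]=b
cv2.imwrite('pics/lev.png',o[:,:800]);print(sensors.read_state()['joints'],sensors.read_state()['gripper_width'])
```

```text
t 5.1 a0 89.57 txyz [-0.0438  0.0068  0.1078] turn -0.43 F [0.1 0.7 0.6] tcp [ 0.4555 -0.3293  0.1677] tilt [-0.003 -0.018]
t 5.1 a0 89.57 txyz [-0.0436  0.0078  0.1638] turn -0.43 F [0.1 0.7 0.6] tcp [ 0.4555 -0.3293  0.1677] tilt [-0.003 -0.018]
[  9.97040441  23.09178509  27.9470275  107.72263213 -12.27145627
  52.98550488 132.9891175 ] 0.7484083123404558
```

View pics/lev.png

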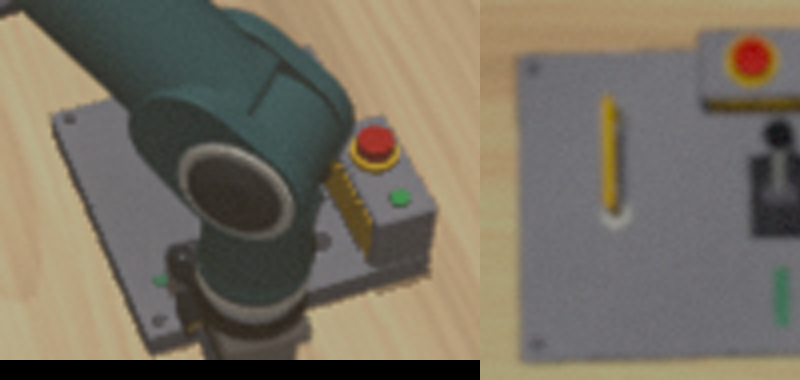

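The lever ball is at crop (778,133), right in front of the switch box, so the lever is off. Now down onto the red handle.

Request:
jog_arm:
  series:
    - {"tx": -0.02,"ty": 0.003,"tz": 0.02,"turn": -0.4}
    - {"tx": -0.0437,"ty": 0.007,"tz": 0.05,"turn": -0.4}
    - {"tx": -0.0437,"ty": 0.007,"tz": 0.085,"turn": -0.4}
    - {"tx": -0.0437,"ty": 0.007,"tz": 0.11,"turn": -0.4}
    - {"tx": -0.0437,"ty": 0.007,"tz": 0.13,"turn": -0.4}
    - {"tx": -0.0437,"ty": 0.008,"tz": 0.145,"turn": -0.4}
    - {"tx": -0.0437,"ty": 0.008,"tz": 0.155,"turn": -0.4}
    - {"tx": -0.0437,"ty": 0.008,"tz": 0.1625,"turn": -0.4}
    - {"tx": -0.0437,"ty": 0.008,"tz": 0.1625,"turn": -0.4}

```text
time: 6.1
ee_pos: [0.4601, -0.3743, 0.0048]
eef_rot: [[0.003, 1.0, -0.019], [1.0, -0.003, -0.004], [-0.004, -0.019, -1.0]]
contact_force: [0.3, 0.3, 0.4]
gripper_width: 0.75
```

```bash
python3 -c "
from h import *
go(.46,-.3735,.004,90)"
```

```text
t 6.1 a0 89.84 txyz [ 0.0008 -0.0001  0.0008] turn -0.16 F [0.3 0.3 0.4] tcp [ 0.4601 -0.3743  0.0048] tilt [-0.004 -0.019]
```

Request:
jog_arm:
  series:
    - {"tx": 0,"ty": 0,"tz": 0.001,"turn": 0}
    - {"tx": 0,"ty": 0,"tz": 0.001,"turn": 0}
    - {"tx": 0,"ty": 0,"tz": 0.001,"turn": 0}
    - {"tx": 0,"ty": 0,"tz": 0.001,"turn": 0}
    - {"tx": 0,"ty": 0,"tz": 0.001,"turn": 0}
    - {"tx": 0,"ty": 0,"tz": 0.001,"turn": 0}
  jaw: 1

```text
time: 6.7
ee_pos: [0.4603, -0.3741, 0.0041]
eef_rot: [[0.002, 1.0, -0.018], [1.0, -0.003, -0.004], [-0.004, -0.018, -1.0]]
contact_force: [-0.2, 0.8, 2.4]
gripper_width: 0.328
```

Request:
jog_arm:
  series:
    - {"tx": 0,"ty": 0,"tz": -0.02,"turn": 0}
    - {"tx": 0,"ty": 0,"tz": -0.05,"turn": 0}
    - {"tx": 0,"ty": 0,"tz": -0.09,"turn": 0}
    - {"tx": 0,"ty": 0,"tz": -0.13,"turn": 0}
    - {"tx": 0,"ty": 0,"tz": -0.16,"turn": 0}
    - {"tx": 0,"ty": 0,"tz": -0.175,"turn": 0}
    - {"tx": 0,"ty": 0,"tz": -0.175,"turn": 0}

```text
time: 7.4
ee_pos: [0.4642, -0.374, 0.1805]
eef_rot: [[0.002, 1.0, -0.016], [1.0, -0.003, -0.005], [-0.005, -0.016, -1.0]]
contact_force: [-0.2, -0.3, -2.8]
gripper_width: 0.319
```

```bash
python3 -c "
from h import *
go(.38,.075,.19,92.4)"
```

```text
t 7.4 a0 89.86 txyz [ 0.4487 -0.0855 -0.0105] turn -2.54 F [-0.2 -0.3 -2.8] tcp [ 0.4642 -0.374   0.1805] tilt [-0.005 -0.016]
```

Request:
jog_arm:
  series:
    - {"tx": 0.02,"ty": -0.005,"tz": 0,"turn": 0}
    - {"tx": 0.055,"ty": -0.01,"tz": 0,"turn": 0}
    - {"tx": 0.095,"ty": -0.015,"tz": 0,"turn": -0.5}
    - {"tx": 0.135,"ty": -0.02,"tz": 0,"turn": -1}
    - {"tx": 0.175,"ty": -0.025,"tz": 0,"turn": -1}
    - {"tx": 0.215,"ty": -0.03,"tz": 0,"turn": -1.5}
    - {"tx": 0.255,"ty": -0.035,"tz": 0,"turn": -2}
    - {"tx": 0.295,"ty": -0.04,"tz": 0,"turn": -2.5}
    - {"tx": 0.335,"ty": -0.045,"tz": 0,"turn": -2.5}
    - {"tx": 0.37,"ty": -0.05,"tz": 0,"turn": -2.5}

```text
time: 8.4
ee_pos: [0.413, -0.0019, 0.1775]
eef_rot: [[-0.042, 0.999, -0.019], [0.999, 0.042, -0.005], [-0.005, -0.02, -1.0]]
contact_force: [0.6, -0.1, -3.7]
gripper_width: 0.323
```

```bash
python3 -c "
from h import *
go(.405,.0745,.13,92.4)"
```

```text
t 8.4 a0 92.43 txyz [ 0.0769 -0.0039  0.0473] turn 0.03 F [ 0.6 -0.1 -3.7] tcp [ 0.413  -0.0019  0.1775] tilt [-0.005 -0.02 ]
```

Request:
jog_arm:
  series:
    - {"tx": 0.03,"ty": -0.003,"tz": 0,"turn": 0}
    - {"tx": 0.06,"ty": -0.006,"tz": 0.01,"turn": 0}
    - {"tx": 0.077,"ty": -0.008,"tz": 0.03,"turn": 0}
    - {"tx": 0.077,"ty": -0.008,"tz": 0.06,"turn": 0}
    - {"tx": 0.077,"ty": -0.008,"tz": 0.09,"turn": 0}
    - {"tx": 0.077,"ty": -0.008,"tz": 0.11,"turn": 0}
    - {"tx": 0.077,"ty": -0.008,"tz": 0.117,"turn": 0}
    - {"tx": 0.077,"ty": -0.008,"tz": 0.117,"turn": 0}

```text
time: 9.2
ee_pos: [0.3979, 0.0735, 0.0588]
eef_rot: [[-0.042, 0.999, -0.024], [0.999, 0.042, -0.007], [-0.006, -0.024, -1.0]]
contact_force: [0.7, -0.2, -3.1]
gripper_width: 0.325
```

Run:
```python
from h import *
from rig import cams
go(.405,.0745,.0375,92.4)
d=cams.get_image('side');pickle.dump(d,open('s2.pkl','wb'))
e=cams.get_image('top');pickle.dump(e,open('t2.pkl','wb'))
a=crop(d,270,150,100,100,4);b=crop(e,240,140,100,130,4)
o=np.zeros((520,800,3),np.uint8);o[:400,:400]=a;o[:,400:]=b
cv2.imwrite('pics/pre.png',o)
```

```text
t 9.2 a0 92.41 txyz [0.0008 0.0077 0.0212] turn 0.01 F [ 0.7 -0.2 -3.1] tcp [0.3979 0.0735 0.0588] tilt [-0.006 -0.024]
```

View pics/pre.png

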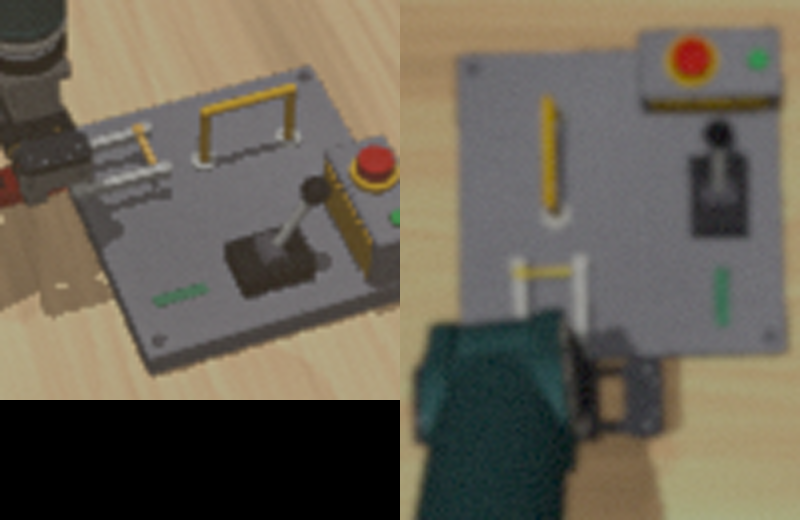

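Run:
```python
from fit import *
t=load('t2.pkl');s=load('s2.pkl')
T=lambda x,y:(np.array([x,y])+.5)/4-.5+[140,140]   # composite offset 400px=100
S=lambda x,y:(np.array([x,y])+.5)/4-.5+[270,150]
ip=[.5783,.0208,.0429]
print('tips',unproj(t,[T(518,259),T(580,256)],.067)[:,:2], unproj(s,[S(149,125),S(171,168)],.067)[:,:2])
print('eye top px model',(proj(t,pose(ip,[(-10,55,98),(75,55,98)]))-[139.5,139.5])*4-.5,'seen 549,208 / 548,99')
print('eye side model',(proj(s,pose(ip,[(-10,55,98),(-10,55,30)]))-[269.5,149.5])*4-.5,'seen 206,108 / 205,160')
obs=[(0,(122,25,12),T(518,259)),(0,(122,-25,12),T(580,256)),(1,(122,25,12),S(149,125)),(1,(122,-25,12),S(171,168))]
p,r=fit([t,s],obs,[.4,.07,.043,.05]);print(p,np.round(r,1).tolist())
print('eye',pose(ip,[(-10,55,50)]))
```

```text
tips [[0.5216131  0.10376202]
 [0.52455133 0.05214583]] [[0.52208563 0.1060744 ]
 [0.52511472 0.04946441]]
eye top px model [[549.83085232 201.09214793]
 [547.32893195  99.21051123]] seen 549,208 / 548,99
eye side model [[205.0116207  114.69884595]
 [204.00111773 164.21770025]] seen 206,108 / 205,160
[0.40157807 0.06983745 0.0657325  0.05495693] [[0.3, -0.0], [-0.2, -0.1], [0.2, 0.7], [-0.3, -0.7]]
eye [[0.56595042 0.07532053 0.05      ]]
```

Request:
jog_arm:
  series:
    - {"tx": -0.004,"ty": 0.002,"tz": 0.005,"turn": 0}
    - {"tx": -0.004,"ty": 0.004,"tz": 0.012,"turn": 0}
    - {"tx": -0.004,"ty": 0.006,"tz": 0.018,"turn": 0}
    - {"tx": -0.004,"ty": 0.007,"tz": 0.02,"turn": 0}
    - {"tx": -0.004,"ty": 0.007,"tz": 0.02,"turn": 0}

```text
time: 9.8
ee_pos: [0.4063, 0.0701, 0.04]
eef_rot: [[-0.042, 0.999, -0.02], [0.999, 0.042, -0.006], [-0.005, -0.02, -1.0]]
contact_force: [-0.9, 0.3, -3.0]
gripper_width: 0.325
```

```bash
python3 -c "
from h import *
go(.450,.0717,.038,92.4);go(.500,.0738,.038,92.4)"
```

```text
t 9.8 a0 92.41 txyz [-0.0003  0.0437  0.0011] turn 0.01 F [-0.9  0.3 -3. ] tcp [0.4063 0.0701 0.04  ] tilt [-0.005 -0.02 ]
t 9.8 a0 92.41 txyz [-0.0003  0.0938  0.0001] turn 0.01 F [-0.9  0.3 -3. ] tcp [0.4063 0.0701 0.04  ] tilt [-0.005 -0.02 ]
```

Request:
jog_arm:
  series:
    - {"tx": 0,"ty": 0.012,"tz": 0.001,"turn": 0}
    - {"tx": 0,"ty": 0.024,"tz": 0.001,"turn": 0}
    - {"tx": 0,"ty": 0.032,"tz": 0.001,"turn": 0}
    - {"tx": 0,"ty": 0.038,"tz": 0.001,"turn": 0}
    - {"tx": 0,"ty": 0.044,"tz": 0.001,"turn": 0}
    - {"tx": 0,"ty": 0.05,"tz": 0.001,"turn": 0}

```text
time: 10.4
ee_pos: [0.4543, 0.072, 0.0375]
eef_rot: [[-0.042, 0.999, -0.025], [0.999, 0.042, -0.006], [-0.005, -0.025, -1.0]]
contact_force: [-6.9, 0.1, -2.2]
gripper_width: 0.324
```

Request:
jog_arm:
  series:
    - {"tx": 0,"ty": 0.006,"tz": 0,"turn": 0}
    - {"tx": 0,"ty": 0.012,"tz": 0,"turn": 0}
    - {"tx": 0,"ty": 0.018,"tz": 0,"turn": 0}
    - {"tx": 0,"ty": 0.018,"tz": 0,"turn": 0}

```text
time: 10.8
ee_pos: [0.47, 0.0736, 0.0362]
eef_rot: [[-0.044, 0.999, -0.03], [0.999, 0.044, -0.006], [-0.005, -0.031, -1.0]]
contact_force: [-5.6, 2.2, -2.7]
gripper_width: 0.326
```

Request:
jog_arm:
  series:
    - {"tx": 0,"ty": 0.006,"tz": -0.001,"turn": 0}
    - {"tx": 0,"ty": 0.012,"tz": -0.001,"turn": 0}
    - {"tx": 0,"ty": 0.018,"tz": -0.002,"turn": 0}
    - {"tx": 0,"ty": 0.024,"tz": -0.002,"turn": 0}
    - {"tx": 0,"ty": 0.03,"tz": -0.002,"turn": 0}
    - {"tx": 0,"ty": 0.033,"tz": -0.002,"turn": 0}
    - {"tx": 0,"ty": 0.033,"tz": -0.002,"turn": 0}

```text
time: 11.5
ee_pos: [0.5039, 0.0746, 0.0372]
eef_rot: [[-0.043, 0.999, -0.029], [0.999, 0.043, -0.006], [-0.005, -0.03, -1.0]]
contact_force: [0.6, 0.0, -3.0]
gripper_width: 0.325
```

Run:
```python
from h import *
from rig import cams
go(.502,.0738,.034,92.4)
d=cams.get_image('side');pickle.dump(d,open('s3.pkl','wb'))
e=cams.get_image('top');pickle.dump(e,open('t3.pkl','wb'))
a=crop(d,290,155,80,80,5);b=crop(e,240,140,80,100,5)
o=np.zeros((500,800,3),np.uint8);o[:400,:400]=a;o[:,400:]=b
cv2.imwrite('pics/in.png',o)
```

```text
t 11.5 a0 92.48 txyz [-0.0007 -0.0018  0.0033] turn 0.08 F [ 0.6  0.  -3. ] tcp [0.5039 0.0746 0.0372] tilt [-0.005 -0.03 ]
```

View pics/in.png

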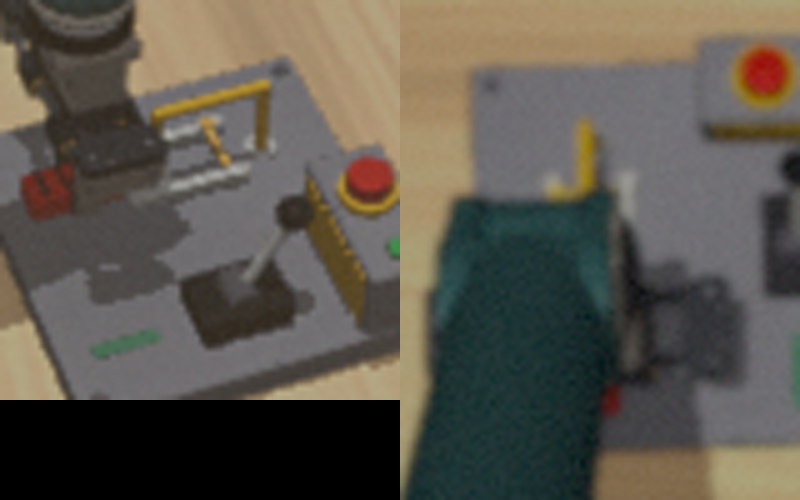

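The x force dropped back to zero. The gate lies straight across the fork from (205,122) to (228,162), beyond the bar at (158,125), so the bar is inside and the gate is shut. Next I lower and release.

Request:
jog_arm:
  series:
    - {"tx": 0,"ty": 0,"tz": 0.001,"turn": 0}
    - {"tx": 0,"ty": 0,"tz": 0.002,"turn": 0}
    - {"tx": 0,"ty": 0,"tz": 0.003,"turn": 0}
    - {"tx": 0,"ty": 0,"tz": 0.003,"turn": 0}

```text
time: 12.0
ee_pos: [0.5026, 0.0747, 0.0342]
eef_rot: [[-0.044, 0.999, -0.031], [0.999, 0.043, -0.006], [-0.005, -0.031, -1.0]]
contact_force: [-2.1, -0.7, 2.0]
gripper_width: 0.328
```

Request:
jog_arm:
  series:
    - {"tx": 0,"ty": 0,"tz": 0,"turn": 0}
    - {"tx": 0,"ty": 0,"tz": 0,"turn": 0}
    - {"tx": 0,"ty": 0,"tz": 0,"turn": 0}
    - {"tx": 0,"ty": 0,"tz": 0,"turn": 0}
    - {"tx": 0,"ty": 0,"tz": 0,"turn": 0}
  jaw: -0.4

```text
time: 12.5
ee_pos: [0.5027, 0.0747, 0.0342]
eef_rot: [[-0.044, 0.999, -0.031], [0.999, 0.043, -0.006], [-0.005, -0.031, -1.0]]
contact_force: [-0.7, 0.8, 0.4]
gripper_width: 0.7
```

```bash
python3 -c "
from h import *
go(.5,.0746,.2,92.4)"
```

```text
t 12.5 a0 92.5 txyz [-0.0008 -0.0079 -0.1656] turn 0.1 F [-0.7  0.8  0.4] tcp [0.5027 0.0747 0.0342] tilt [-0.005 -0.031]
```

Request:
jog_arm:
  series:
    - {"tx": 0,"ty": 0,"tz": -0.015,"turn": 0}
    - {"tx": 0,"ty": -0.001,"tz": -0.04,"turn": 0}
    - {"tx": 0,"ty": -0.005,"tz": -0.08,"turn": 0}
    - {"tx": 0,"ty": -0.01,"tz": -0.12,"turn": 0}
    - {"tx": 0.01,"ty": -0.02,"tz": -0.16,"turn": 0}
    - {"tx": 0.05,"ty": -0.03,"tz": -0.18,"turn": 0}
    - {"tx": 0.09,"ty": -0.04,"tz": -0.19,"turn": 0}
    - {"tx": 0.13,"ty": -0.05,"tz": -0.19,"turn": 0}
    - {"tx": 0.17,"ty": -0.06,"tz": -0.19,"turn": 0}
    - {"tx": 0.21,"ty": -0.07,"tz": -0.19,"turn": 0}

```text
time: 13.5
ee_pos: [0.4289, 0.2841, 0.2257]
eef_rot: [[-0.044, 0.999, -0.03], [0.999, 0.043, -0.006], [-0.004, -0.03, -1.0]]
contact_force: [0.6, 0.4, -0.8]
gripper_width: 0.702
```

Run:
```python
from h import *
from rig import cams
go(.5,.0746,.2,92.4)
d=cams.get_image('side');pickle.dump(d,open('s4.pkl','wb'))
e=cams.get_image('top');pickle.dump(e,open('t4.pkl','wb'))
a=crop(d,280,155,100,80,4);b=crop(e,240,140,100,100,4)
o=np.zeros((400,800,3),np.uint8);o[:320,:400]=a;o[:,400:]=b
cv2.imwrite('pics/end.png',o)
```

```text
t 13.5 a0 92.49 txyz [-0.2123  0.0627  0.0247] turn 0.09 F [ 0.6  0.4 -0.8] tcp [0.4289 0.2841 0.2257] tilt [-0.004 -0.03 ]
```

View pics/end.png

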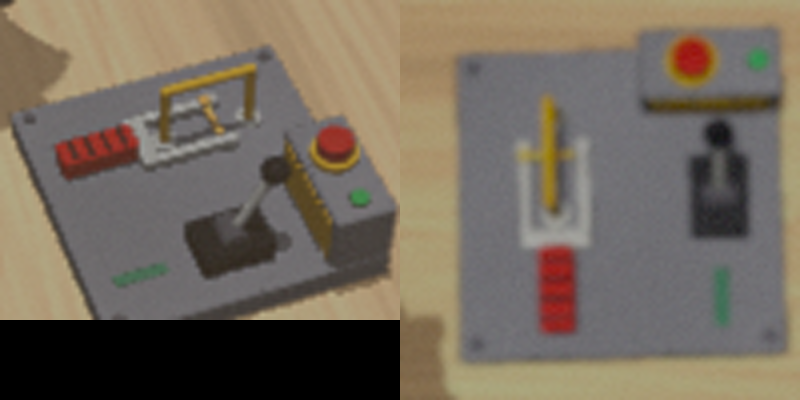

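The hook lies flat on the ledge around the front bar (top crop, bar foot at (556,215)). Its gate is straight across at y≈155, the lever ball is off at (718,133), and the gripper is clear. I'll hand it in.

```bash
python3 -c "
from rig import env
print(env.sign_off())"
```

```text
the job is handed in; nothing more can be done
None
```

The lathe is locked out and the job is handed in, at about 13.6 s of the 69 s allowed. No verdict is reported back.

- **Lever:** I pushed it over with the closed fingertips until the force rose at x = 0.596 m, about 1 mm from the predicted stop. The last pictures still show it leaning against the switch box side.
- **Hook:** I gripped the red hook by its handle and pressed its gate onto the front bar. The push read about 7 N and fell to zero once the bar was in. I then lowered the hook onto the ledge, let go and backed away.
- **Last checks:** Both cameras show the bar inside the fork, the gate straight across behind it and the hook flat on the ledge. The gripper is clear at z = 0.23 m. I judged the closed gate and flatness by eye and did not measure the angles.
- **Small disagreements:** Where I compared them, the eye's fitted position and the pictures differed by about 1 to 2 pixels, a few millimetres. The tool also tilted by up to 0.03 rad. Both were well within the clearances.
- **Other objects:** I kept the arm's paths away from the chuck key, spindle and blank, but did not measure them again at the end.

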